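# Put the film canisters away in their caddy

### The arm

A 7-joint arm with a two-finger parallel gripper is mounted at the origin on the work surface. World frame = base frame: x ahead of the robot, y to its left, z up, the work surface at z = 0. Lengths are in m, angles in rad, forces in N, time in s.
With the tool pointing down it reaches from about 0.35 to 0.9 m from the base axis. Payload 8.1 kg.
Tool frame: the origin (TCP) lies at the very end of the fingers, on their centre line; the grasp point (between the pads) lies 19 mm behind it; z points along the fingers, y is the line along which they close (so a half turn about z gives the same grasp; the last joint's range is limited). The gripper opens to 92 mm and grips with 3 to 60 N. Pads are 19 mm wide; open, the fingers measure 130 mm over their backs; the gripper's body (75 mm by 190 mm) begins 47 mm behind the grasp point.
Start: joints at [-1.308, 0.434, 0.025, 1.573, -0.012, 1.134, -0.075], TCP at [0.224, 0.584, 0.227] pointing down, gripper open.
Joint ranges: [-2.62, 2.62], [-0.44, 2.09], [-1.27, 1.32], [0.08, 2.57], [-1.32, 4.46], [0.12, 2], [-2.74, 2.74]. Speed limits (rad/s): [2.22, 2.22, 3.01, 3.01, 3.14, 3.14, 3.14].

### API

Orientations are given as a rotation vector (axis times angle).
In Python, from cell import arm gives the robot as it stands.
- The arm moves only by the shell command python3 -m pendant 'ROWS' [FORCE]. ROWS is a JSON object of lists of equal length, an entry for each row: "slide": the shift along the tool's x, y, z in units of 0.3 m (1.0 is 0.3 m), a list of three; "dr": the turn, a rotation vector about the tool's x, y, z in units of 0.12 rad (1.0 is 0.12 rad), a list of three; "claw": the opening, from 0 (shut) to 1 (fully open). In form: {"slide": [[tx, ty, tz], ...], "dr": [[ax, ay, az], ...], "claw": [claw, ...]}. A call has 1 to 10 rows; each row shifts and turns the commanded pose from where the row before left it, along the tool's axes as they then stand; what a row does not reach is not made up. A row lasts 1/10 s, in which the tool goes at most 50 mm and 8.59 degrees, less where a joint would pass 70% of its speed; a pose out of reach is approached as far as the arm can. A call with a number of a shift or a turn outside -1 to 1 is refused whole. A call with a gripper value outside its range is refused whole. The fingers move at their own pace and stop on an object; FORCE is the grip in N (left out, the last holds). Time passes only in rows, so rows that do not move let the fingers close. It gives the time, the measured TCP pose, the force, the opening and the grip force at its end, in the units of the state.
- arm.observe(): the state, without advancing time (a new reading comes with each control period).
- arm.get_image(name): name is "scene" or "top"; returns the picture (480x640x3 uint8, red, green, blue); there is no depth.
- arm.calibration(name): a dict with "K" (3x3 intrinsics, pixels), "dist" ([k1, k2, p1, p2, k3] as OpenCV has them; the pictures are not rectified), "xyz" and "orientation" of the camera in the world. Camera axes: x right, y up, looking along -z (the intrinsics and any distortion apply to the point x, -y, -z); pixel columns grow to the right and rows downward; lengths in m; the calibration is good to about 2 mm. A picture is of the moment at which its call begins. calibration takes no time and is no camera call.
- arm.sign_off(): hands the job in; it is judged then, once.
The state is a dict: "clock": time; "joints": joint angles; "dq": joint speeds; "joint_efforts": joint torques, N m; "position": TCP position; "ee_rot": TCP orientation; "force": force on the tool from outside, world axes, zero at the start; "ft_torque": the same for the moment, N m; "width": opening from 0.0 (shut) to 1.0 (fully open); "gripper_force": force on a finger pad.
Only numpy, scipy, OpenCV 4.12 (cv2) and the standard library are available. Lean on these libraries where they do the work, as an engineer would, in place of code of your own. Each camera call takes 0.05 s, during which the arm holds its last target. There are 200 camera calls.

### The job

Stand the three film canisters with red, yellow and blue lids upright in the caddy, each in the socket of its own colour. Press the black button on top of the white dispenser so that its orange-fronted drawer slides out, put the loose black lid in the drawer and push the drawer fully shut again. Leave the two grey-lidded canisters where they stand.

Things in the scene. Friction and masses are not known exactly. Their poses are not given: they have to be found in the camera images.
- can_red: Grey film canister with a red lid, standing upright, loose, about 30 g: body 33 mm diameter, the lid (fast on it) 36 mm diameter and 9 mm thick on top, 52 mm high in all. Origin: centre of its underside; z up.
- can_yellow: Grey film canister with a yellow lid, standing upright, loose, about 30 g: body 33 mm diameter, the lid (fast on it) 36 mm diameter and 9 mm thick on top, 52 mm high in all. Origin: centre of its underside; z up.
- can_blue: Grey film canister with a blue lid, standing upright, loose, about 30 g: body 33 mm diameter, the lid (fast on it) 36 mm diameter and 9 mm thick on top, 52 mm high in all. Origin: centre of its underside; z up.
- socket_red: Round red open cup, fixed in the wooden caddy: inner diameter 52 mm, outer 58 mm, 16 mm high, inner floor 3 mm above its origin, which is the centre of its underside (4 mm above the shelf). The three sockets stand in a row 78 mm apart, in any order of colour; the caddy (250 x 80 mm, walls 12 mm high) is fixed.
- socket_yellow: Round yellow open cup, fixed in the wooden caddy: inner diameter 52 mm, outer 58 mm, 16 mm high, inner floor 3 mm above its origin, which is the centre of its underside (4 mm above the shelf). The three sockets stand in a row 78 mm apart, in any order of colour; the caddy (250 x 80 mm, walls 12 mm high) is fixed.
- socket_blue: Round blue open cup, fixed in the wooden caddy: inner diameter 52 mm, outer 58 mm, 16 mm high, inner floor 3 mm above its origin, which is the centre of its underside (4 mm above the shelf). The three sockets stand in a row 78 mm apart, in any order of colour; the caddy (250 x 80 mm, walls 12 mm high) is fixed.
- loose_lid: Loose black canister lid lying flat, 36 mm diameter, 10 mm thick, about 12 g. Origin: centre of its underside. The drawer's pocket for it is 60 mm (x) by 90 mm (y) inside, centred 35 mm to +x of point drawer_top; its floor is 30 mm below that point, 6 mm above the shelf; side and back walls reach 20 mm above the shelf. Fully out, the pocket is clear of the housing.
- drawer_top (a point): Mid top edge of the white dispenser's orange drawer front, 36 mm up; moves with the drawer. x points into the dispenser, z up. Front 10 mm thick (point mid-thickness), 112 wide, 34 high. Shut at start: black button (32 mm wide) has its top centre at x +80, z +39 mm. Pressed 12 mm (3-6 N) it drives the drawer 66 mm to -x, where it stays; push the front back to shut. Fixed housing 130x120x60.
- can_grey_a: Look-alike: the same film canister but with a grey lid, standing upright, loose; to be left where it is. Same sizes. Origin: centre of its underside.
- can_grey_b: Look-alike: the same film canister but with a grey lid, standing upright, loose; to be left where it is. Same sizes. Origin: centre of its underside.
Not all that is in view belongs to the job. Leave any green look-alike of the can_yellow alone.

How it is judged:
By the outcome, as a careful person would: the job done as asked, in the order asked, and still so for the second after the job is handed in, with the robot touching nothing.
It also fails if it takes over 122 s, if anything falls off the work surface, if the arm or the gripper's body presses on something with over 40 N, if the wrist force passes 120 N, or if a joint passes its speed limit or range.

## Working session

There is one attempt and no reset: what is moved stays moved. The work goes in short steps, Python scripts to look and compute and a shell command to move; the robot and the scene stay as the last step left them, time stands still between calls to the robot, and variables do not carry over. Pictures are saved under pics/ and viewed, at most 14 in all, crops included, and the job is handed in when it is done.

```bash
mkdir -p pics
cat > h.py <<'E'
import numpy as np,cv2
from cell import arm
from scipy.spatial.transform import Rotation as R
def cam(n):
    c=arm.calibration(n);o=np.array(c["orientation"],float)
    M=(R.from_rotvec(o).as_matrix() if o.shape==(3,) else (o if o.shape==(3,3) else R.from_quat(o).as_matrix()))
    return np.array(c["K"],float),np.array(c["dist"],float),np.array(c["xyz"],float),M
def px(n,u,v,z):
    K,d,t,M=cam(n)
    p=cv2.undistortPoints(np.array([[[u,v]]],float),K,d)[0,0]
    r=M@np.array([p[0],-p[1],-1.]);return t+r*(z-t[2])/r[2]
def proj(n,P):
    K,d,t,M=cam(n);q=(np.atleast_2d(P)-t)@M*[1,-1,-1]
    return cv2.projectPoints(q,np.zeros(3),np.zeros(3),K,d)[0][:,0]
def snap(n,f):
    im=arm.get_image(n);cv2.imwrite(f"pics/{f}.png",im[:,:,::-1]);return im
E
python3 - <<'E'
from h import *
for n in("scene","top"):
    snap(n,n+"0");print(arm.calibration(n))
s=arm.observe();print(s)
E
```

```text
{'K': array([[500.84412423,   0.        , 320.66655021],
       [  0.        , 500.84412423, 239.48121553],
       [  0.        ,   0.        ,   1.        ]]), 'dist': array([-0.06861067,  0.        ,  0.        ,  0.        ,  0.        ]), 'xyz': array([1.10128447, 0.06887097, 0.65932353]), 'orientation': array([0.51679141, 0.57156318, 1.61796493])}
{'K': array([[460.79902675,   0.        , 322.97565688],
       [  0.        , 460.79902675, 239.84319315],
       [  0.        ,   0.        ,   1.        ]]), 'dist': array([0.00245748, 0.        , 0.        , 0.        , 0.        ]), 'xyz': array([ 0.47657406, -0.01977674,  0.86557126]), 'orientation': array([ 0.10173289, -0.11041062, -1.55712653])}
{'clock': 0.1, 'joints': array([-1.30758678,  0.43514125,  0.02497857,  1.57397004, -0.01158535,
        1.13400907, -0.07508484]), 'dq': array([ 6.29776725e-04, -2.62072521e-03,  1.57660279e-04, -2.01252404e-03,
       -7.78157229e-04, -8.31195919e-05, -1.62861402e-03]), 'joint_efforts': array([ 4.62110911e-03, -6.69123602e+01,  9.88444760e-01, -3.15145898e+01,
       -6.05567778e-02,  3.73648480e-02, -6.75808081e-06]), 'position': array([0.22346304, 0.5832118 , 0.22604496]), 'ee_rot': array([-5.71474006e-01, -3.08906421e+00,  2.16527292e-03]), 'force': array([-0.26361877, -0.16933898,  0.69293798]), 'ft_torque': array([-0.00283657,  0.0595769 ,  0.0542254 ]), 'gripper_force': 0.0, 'width': 1.0014257794470895}
```

View pics/top0.png

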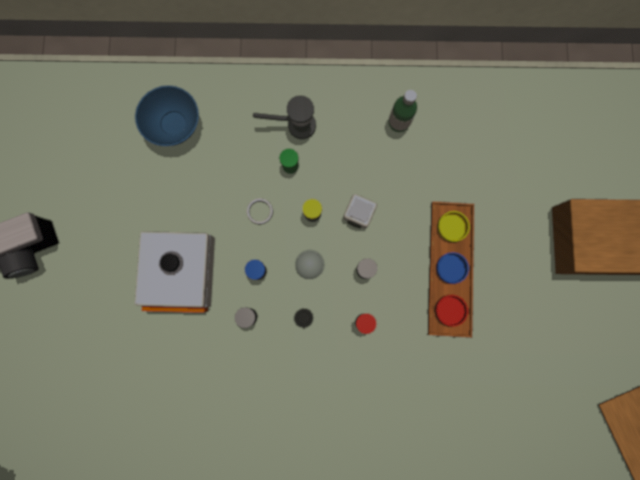

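View pics/scene0.png

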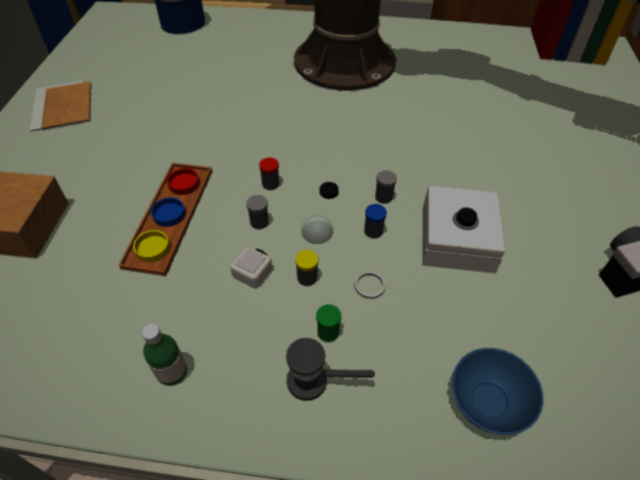

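Run:
```python
from h import *
im=cv2.imread("pics/top0.png")
cv2.imwrite("pics/c1.png",cv2.resize(im[190:350,130:330],None,fx=4,fy=4,interpolation=cv2.INTER_CUBIC)[:600])
hsv=cv2.cvtColor(im,cv2.COLOR_BGR2HSV)
def blob(name,u,v,z,r,f,n="top",h=hsv):
    m=f(h[:,:,0].astype(int),h[:,:,1],h[:,:,2]).astype(np.uint8)
    k=np.zeros_like(m);cv2.circle(k,(u,v),r,1,-1);m&=k
    ys,xs=np.nonzero(m);
    (a,b),rr=cv2.minEnclosingCircle(np.c_[xs,ys].astype(np.float32))
    print(name,n,len(xs),round(xs.mean(),1),round(ys.mean(),1),'circ',round(a,1),round(b,1),round(rr,1),px(n,xs.mean(),ys.mean(),z)[:2].round(4),px(n,a,b,z)[:2].round(4))
red=lambda h,s,v:((h<8)|(h>172))&(s>150)&(v>60)
yel=lambda h,s,v:(h>22)&(h<35)&(s>150)&(v>60)
blu=lambda h,s,v:(h>105)&(h<130)&(s>130)&(v>50)
blk=lambda h,s,v:(v<45)
gry=lambda h,s,v:(v>75)&((h<25)|(h>90))
T=.052
for a in [("red",366,324,T,18,red),("yel",312,209,T,18,yel),("blu",255,270,T,18,blu),("lid",304,318,.01,16,blk),("ga",367,268,T,16,gry),("gb",245,317,T,16,gry),
 ("sr",451,311,.02,22,red),("sy",453,227,.02,22,yel),("sb",452,268,.02,22,blu),("button",170,263,.075,16,blk)]: blob(*a)
i2=cv2.imread("pics/scene0.png");h2=cv2.cvtColor(i2,cv2.COLOR_BGR2HSV)
for a in [("red",269,165,T,18,red),("yel",307,261,T,18,yel),("blu",375,213,T,18,blu),("lid",329,190,.01,16,blk),("sr",184,181,.02,22,red),("sy",152,245,.02,24,yel),("sb",169,212,.02,22,blu),("button",466,217,.075,16,blk)]: blob(*a,n="scene",h=h2)
```

```text
red top 301 365.4 323.2 circ 365.4 323.1 9.9 [ 0.4419 -0.0991] [ 0.4419 -0.0991]
yel top 281 311.8 209.0 circ 312.0 209.0 9.5 [ 0.6431 -0.0029] [ 0.6431 -0.0034]
blu top 277 254.8 269.5 circ 254.8 269.4 9.5 [0.5331 0.0961] [0.5332 0.096 ]
lid top 197 303.3 317.7 circ 303.4 317.6 7.9 [0.4488 0.0106] [0.449  0.0103]
ga top 303 366.7 268.2 circ 366.7 268.3 9.9 [ 0.5376 -0.1015] [ 0.5375 -0.1016]
gb top 319 244.6 317.3 circ 244.6 317.1 10.3 [0.4497 0.1112] [0.4502 0.1113]
sr top 831 451.3 310.2 circ 451.5 310.0 16.8 [ 0.4654 -0.2585] [ 0.4657 -0.2587]
sy top 784 453.3 226.0 circ 453.3 226.2 16.0 [ 0.6204 -0.2664] [ 0.6201 -0.2663]
sb top 674 451.9 267.9 circ 451.8 268.0 14.8 [ 0.5424 -0.2615] [ 0.5422 -0.2613]
button top 255 169.6 262.4 circ 169.3 262.1 9.2 [0.5422 0.2392] [0.5426 0.2397]
red scene 210 268.3 164.2 circ 268.2 164.0 9.3 [ 0.4474 -0.0992] [ 0.4468 -0.0995]
yel scene 372 306.3 259.6 circ 306.3 259.6 11.3 [ 0.6502 -0.0028] [ 0.6501 -0.0029]
blu scene 262 375.4 211.8 circ 375.5 212.0 10.0 [0.5389 0.0965] [0.5394 0.0966]
lid scene 238 328.6 190.1 circ 328.7 190.1 9.2 [0.457 0.011] [0.4571 0.0111]
sr scene 523 182.4 179.3 circ 182.0 179.0 16.3 [ 0.4721 -0.2575] [ 0.4713 -0.2584]
sy scene 812 150.7 244.7 circ 150.5 244.0 18.0 [ 0.6278 -0.2645] [ 0.6264 -0.2654]
sb scene 499 167.5 211.0 circ 167.1 209.1 16.2 [ 0.5518 -0.2601] [ 0.5475 -0.2623]
button scene 307 466.2 217.1 circ 466.1 217.7 10.2 [0.5534 0.2385] [0.5548 0.2383]
```

View pics/c1.png

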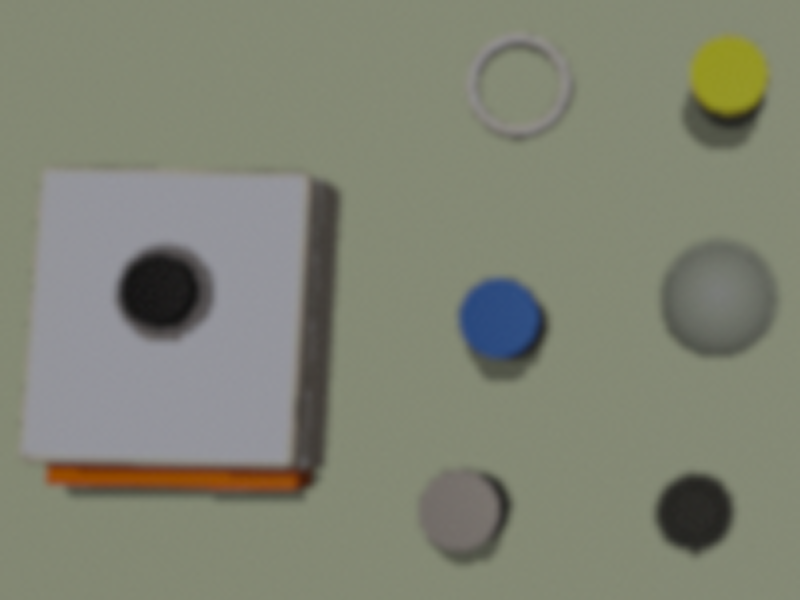

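```bash
cat > go.py <<'E'
import sys
from h import *
# usage: go.py x y z yaw_deg(of tool y from world y): print tool-frame delta in units
s=arm.observe();Rm=R.from_rotvec(s["ee_rot"])
x,y,z,w=map(float,sys.argv[1:5])
T=R.from_euler('z',w,degrees=True)*R.from_rotvec([0,np.pi,0])
print("pos",s["position"].round(4),"t",s["clock"],"w",round(s["width"],3),"slide now",(Rm.inv().apply(np.array([x,y,z])-s["position"])/.3).round(3),"slide after turn",(T.inv().apply(np.array([x,y,z])-s["position"])/.3).round(3),"dr",((Rm.inv()*T).as_rotvec()/.12).round(2))
E
python3 go.py .442 -.099 .15 0
python3 - <<'E'
from h import *
f=lambda u,v,z:px("top",130+u/4,190+v/4,z)[:2].round(4)
print([f(*a,.06) for a in((45,170),(310,177),(295,466),(22,458))])
print([f(*a,.036) for a in((47,484),(296,490))])
E
```

```text
pos [0.2235 0.5832 0.226 ] t 0.1 w 1.001 slide now [-1.494 -1.863  0.256] slide after turn [-0.728 -2.274  0.253] dr [-0.01 -0.   -3.05]
[array([0.5956, 0.2969]), array([0.5939, 0.1802]), array([0.4677, 0.181 ]), array([0.4699, 0.2987])]
[array([0.4584, 0.2964]), array([0.4569, 0.1861])]
```

```bash
python3 -m pendant '{"slide":[[0,0,0],[0,0,0],[0,0,0],[-0.045,-0.14,0],[-0.045,-0.14,0],[-0.045,-0.14,0],[-0.045,-0.14,0],[-0.045,-0.14,0],[-0.045,-0.14,0],[-0.045,-0.14,0]],"dr":[[0,0,-1],[0,0,-1],[0,0,-1],[0,0,-0.05],[0,0,0],[0,0,0],[0,0,0],[0,0,0],[0,0,0],[0,0,0]],"claw":[0.7,0.7,0.7,0.7,0.7,0.7,0.7,0.7,0.7,0.7]}' 15
python3 -m pendant '{"slide":[[-0.045,-0.14,0],[-0.045,-0.14,0],[-0.045,-0.14,0],[-0.045,-0.14,0],[-0.045,-0.14,0],[-0.045,-0.14,0],[-0.045,-0.14,0],[-0.045,-0.14,0.05],[-0.04,-0.11,0.1],[0,0,0.05]],"dr":[[0,0,0],[0,0,0],[0,0,0],[0,0,0],[0,0,0],[0,0,0],[0,0,0],[0,0,0],[0,0,0],[0,0,0]],"claw":[0.7,0.7,0.7,0.7,0.7,0.7,0.7,0.7,0.7,0.7]}'; python3 go.py .442 -.099 .026 0
```

```text
clock: 1.1
position: [0.318, 0.2876, 0.2266]
ee_rot: [0.0, -3.141, 0.0]
force: [2.1, -0.5, 0.4]
width: 0.695
gripper_force: 0.0
clock: 2.1
position: [0.4381, -0.0841, 0.1653]
ee_rot: [-0.009, -3.141, 0.004]
force: [-0.3, -0.2, -0.5]
width: 0.7
gripper_force: 0.0
pos [ 0.4381 -0.0841  0.1653] t 2.1 w 0.7 slide now [-0.013 -0.049  0.465] slide after turn [-0.013 -0.05   0.464] dr [-0.02 -0.   -0.05]
```

```bash
python3 -m pendant '{"slide":[[-0.013,-0.049,0],[0,0,0.1],[0,0,0.12],[0,0,0.12],[0,0,0.08],[0,0,0.044],[0,0,0]],"dr":[[0,0,0],[0,0,0],[0,0,0],[0,0,0],[0,0,0],[0,0,0],[0,0,0]],"claw":[0.7,0.7,0.7,0.7,0.7,0.7,0.7]}'; python3 go.py .442 -.099 .026 0
python3 - <<'E'
from h import *
im=snap("scene","s1");im2=snap("top","t1")
c=lambda a:cv2.resize(a[:,:,::-1],(400,600))
cv2.imwrite("pics/v1.png",np.hstack([c(im[80:230,220:320]),c(im2[250:400,310:410])]))
E
```

```text
clock: 2.8
position: [0.4403, -0.094, 0.0259]
ee_rot: [-0.0, -3.138, -0.0]
force: [-0.3, -0.6, -0.0]
width: 0.701
gripper_force: 0.0
pos [ 0.4403 -0.094   0.0259] t 2.8 w 0.701 slide now [-0.006 -0.017 -0.   ] slide after turn [-0.006 -0.017 -0.   ] dr [ 0.   -0.03 -0.  ]
```

View pics/v1.png

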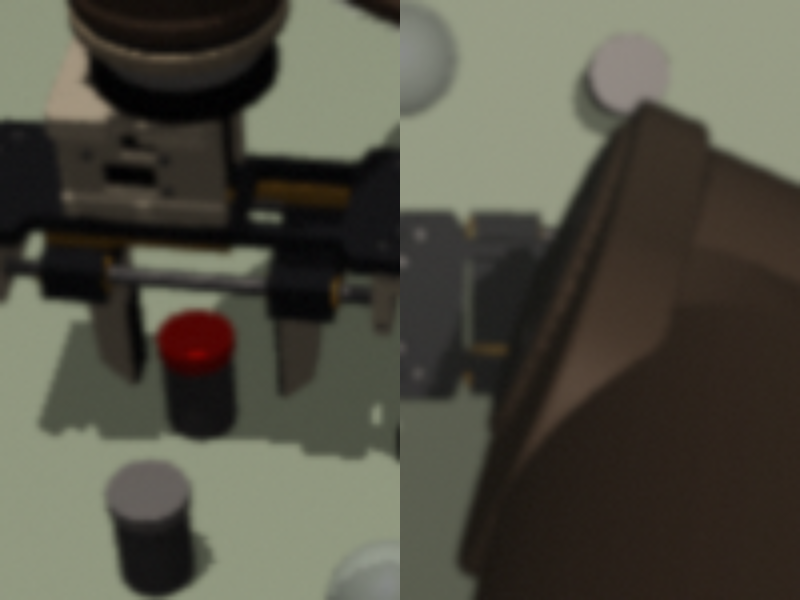

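The can stands between the two open fingers, slightly toward the -y one, so I shift and close.

```bash
python3 -m pendant '{"slide":[[-0.009,-0.017,0],[0,0,0],[0,0,0],[0,0,0],[0,0,0],[0,0,0],[0,0,0],[0,0,-0.1],[0,0,-0.12],[0,0,-0.12]],"dr":[[0,0,0],[0,0,0],[0,0,0],[0,0,0],[0,0,0],[0,0,0],[0,0,0],[0,0,0],[0,0,0],[0,0,0]],"claw":[0.7,0.1,0.1,0.1,0.1,0.1,0.1,0.1,0.1,0.1]}' 15; python3 go.py .4648 -.2583 .13 0
```

```text
clock: 3.9
position: [0.4438, -0.0993, 0.1304]
ee_rot: [-0.0, -3.14, 0.0]
force: [1.0, 0.6, -0.4]
width: 0.371
gripper_force: 15.0
pos [ 0.4438 -0.0993  0.1304] t 3.9 w 0.371 slide now [-0.07  -0.53   0.001] slide after turn [-0.07  -0.53   0.001] dr [-0.   -0.01 -0.  ]
```

```bash
python3 -m pendant '{"slide":[[-0.014,-0.106,0],[-0.014,-0.106,0],[-0.014,-0.106,0],[-0.014,-0.106,0],[-0.014,-0.106,0],[0,0,0],[0,0,0]],"dr":[[0,0,0],[0,0,0],[0,0,0],[0,0,0],[0,0,0],[0,0,0],[0,0,0]],"claw":[0.1,0.1,0.1,0.1,0.1,0.1,0.1]}'; python3 go.py .4648 -.2583 .036 0;  python3 - <<'E'
from h import *
im=snap("scene","s2")
cv2.imwrite("pics/v2.png",cv2.resize(im[80:260,100:300,::-1],(660,594)))
E
```

```text
clock: 4.6
position: [0.4651, -0.2586, 0.1292]
ee_rot: [-0.003, -3.141, -0.0]
force: [0.3, -0.6, -0.7]
width: 0.374
gripper_force: 15.0
pos [ 0.4651 -0.2586  0.1292] t 4.6 w 0.374 slide now [0.001 0.001 0.311] slide after turn [0.001 0.001 0.311] dr [ 0.   -0.01 -0.01]
```

View pics/v2.png

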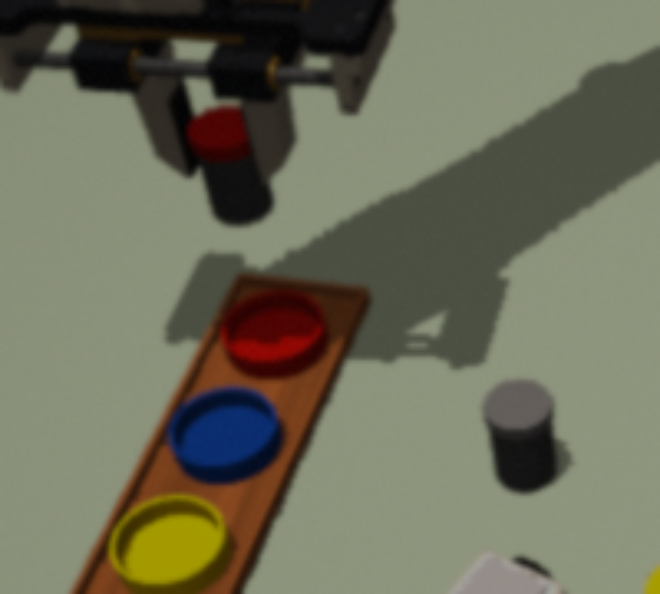

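Run:
```python
from h import *
b=.1292-.026
for x in(.465,.475):
  P=np.array([[x,-.2586,b+.052],[x,-.2586,b]])
  print(x,((proj("scene",P)-[100,80])*3.3).round(0).tolist())
print((proj("scene",[[.5375,-.1015,.052],[.5375,-.1015,0],[.4648,-.2583,.02]])-[100,80])*3.3)
```

```text
0.465 [[219.0, 121.0], [242.0, 203.0]]
0.475 [[213.0, 134.0], [236.0, 215.0]]
[[518.23412777 397.11694607]
 [527.17213053 464.91234424]
 [274.26775122 318.61935986]]
```

```bash
python3 -m pendant '{"slide":[[0,0,0.1],[0,0,0.1],[0,0,0.06],[0,0,0.03],[0,0,0.013],[0,0,0.008],[0,0,0]],"dr":[[0,0,0],[0,0,0],[0,0,0],[0,0,0],[0,0,0],[0,0,0],[0,0,0]],"claw":[0.1,0.1,0.1,0.1,0.1,0.1,0.1]}';python3 - <<'E'
from h import *
im=snap("scene","s3")
cv2.imwrite("pics/v3.png",cv2.resize(im[80:260,100:300,::-1],(660,594)))
E
```

```text
clock: 5.35
position: [0.466, -0.2581, 0.0368]
ee_rot: [-0.001, 3.141, -0.0]
force: [-0.3, -0.3, 0.0]
width: 0.373
gripper_force: 15.0
```

View pics/v3.png

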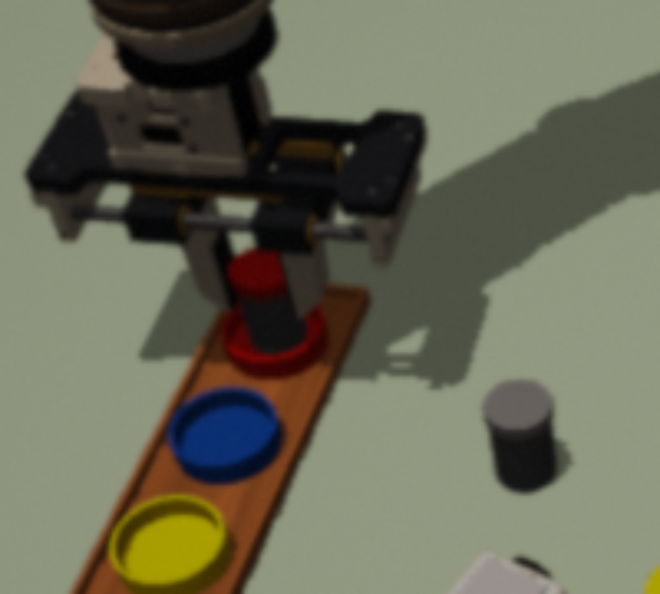

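The red can sits inside the red cup; a few more mm down and release.

```bash
python3 -m pendant '{"slide":[[0,0,0.006],[0,0,0.005],[0,0,0]],"dr":[[0,0,0],[0,0,0],[0,0,0]],"claw":[0.1,0.1,0.1]}'; python3 -m pendant '{"slide":[[0,0,0],[0,0,0],[0,0,0],[0,0,-0.08],[0,0,-0.12],[0,0,-0.14],[0,0,-0.05]],"dr":[[0,0,0],[0,0,0],[0,0,0],[0,0,0],[0,0,0],[0,0,0],[0,0,0]],"claw":[0.6,0.7,0.7,0.7,0.7,0.7,0.7]}'; python3 go.py .643 -.003 .15 0
```

```text
clock: 5.7
position: [0.4664, -0.2592, 0.0341]
ee_rot: [0.001, 3.139, -0.002]
force: [-1.0, -0.7, 9.8]
width: 0.371
gripper_force: 15.0
clock: 6.4
position: [0.4668, -0.2591, 0.1533]
ee_rot: [0.0, 3.138, -0.002]
force: [0.2, 0.1, 0.1]
width: 0.701
gripper_force: 0.0
pos [ 0.4668 -0.2591  0.1533] t 6.4 w 0.701 slide now [-0.587  0.854  0.012] slide after turn [-0.587  0.854  0.011] dr [-0.01  0.03 -0.  ]
```

```bash
python3 -m pendant '{"slide":[[-0.075,0.107,0],[-0.075,0.107,0],[-0.075,0.107,0],[-0.075,0.107,0],[-0.075,0.107,0],[-0.075,0.107,0],[-0.075,0.107,0],[-0.072,0.105,0],[0,0,0]],"dr":[[0,0,0],[0,0,0],[0,0,0],[0,0,0],[0,0,0],[0,0,0],[0,0,0],[0,0,0],[0,0,0]],"claw":[0.7,0.7,0.7,0.7,0.7,0.7,0.7,0.7,0.7]}'; python3 go.py .646 -.003 .026 0;python3 - <<'E'
from h import *
im=snap("top","t4");im2=snap("scene","s4")
i=cv2.cvtColor(im[:,:,::-1].copy(),cv2.COLOR_BGR2HSV)
cv2.imwrite("pics/v4.png",np.hstack([cv2.resize(im[260:360,400:500,::-1],(400,400)),cv2.resize(im2[120:220,130:230,::-1],(400,400))]))
print(proj("top",[[.4664,-.259,.059]]),proj("scene",[[.4664,-.259,.059]]))
E
```

```text
clock: 7.3
position: [0.6468, 0.0054, 0.149]
ee_rot: [-0.013, 3.141, 0.005]
force: [-0.5, 1.0, 0.1]
width: 0.697
gripper_force: 0.0
pos [0.6468 0.0054 0.149 ] t 7.3 w 0.697 slide now [ 0.003 -0.029  0.41 ] slide after turn [ 0.003 -0.028  0.41 ] dr [0.03 0.   0.07]
[[457.9970105  309.97061431]] [[178.06568647 161.23192059]]
```

View pics/v4.png

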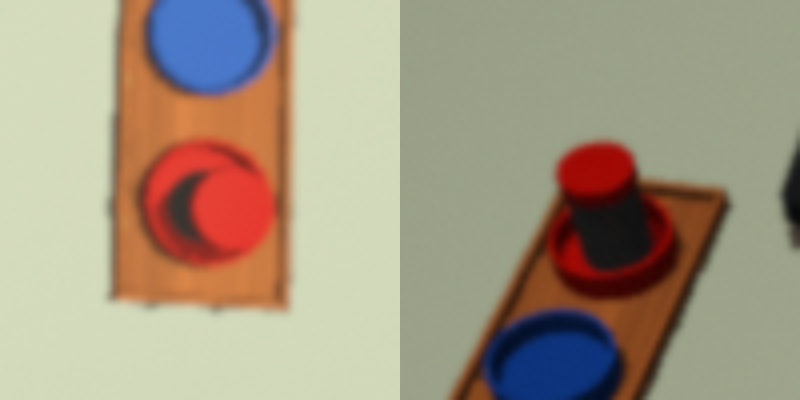

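Red can stands upright in its cup (lid at about (458,312) in top). Now yellow.

```bash
python3 -m pendant '{"slide":[[0.005,-0.027,0.05],[0,0,0.1],[0,0,0.12],[0,0,0.08],[0,0,0.06],[0,0,0]],"dr":[[0,0,0],[0,0,0],[0,0,0],[0,0,0],[0,0,0],[0,0,0]],"claw":[0.7,0.7,0.7,0.7,0.7,0.7]}'; python3 go.py .645 -.003 .026 0
```

```text
clock: 8.0
position: [0.6404, -0.0118, 0.0245]
ee_rot: [-0.003, -3.137, 0.001]
force: [-0.5, -0.5, -0.4]
width: 0.7
gripper_force: 0.0
pos [ 0.6404 -0.0118  0.0245] t 8.0 w 0.7 slide now [-0.015  0.029 -0.005] slide after turn [-0.015  0.029 -0.005] dr [-0.01 -0.04 -0.02]
```

```bash
python3 -m pendant '{"slide":[[-0.013,0.028,-0.005],[0,0,0],[0,0,0],[0,0,0],[0,0,0],[0,0,0],[0,0,-0.1],[0,0,-0.12],[0,0,-0.14],[0,0,0]],"dr":[[0,0,0],[0,0,0],[0,0,0],[0,0,0],[0,0,0],[0,0,0],[0,0,0],[0,0,0],[0,0,0],[0,0,0]],"claw":[0.7,0.7,0.1,0.1,0.1,0.1,0.1,0.1,0.1,0.1]}'; python3 go.py .6206 -.2662 .13 0
```

```text
clock: 9.0
position: [0.6504, -0.0023, 0.1423]
ee_rot: [0.001, 3.132, 0.001]
force: [0.5, -0.3, -0.6]
width: 0.374
gripper_force: 15.0
pos [ 0.6504 -0.0023  0.1423] t 9.0 w 0.374 slide now [ 0.099 -0.88   0.04 ] slide after turn [ 0.099 -0.88   0.041] dr [ 0.    0.08 -0.  ]
```

```bash
python3 -m pendant '{"slide":[[0.011,-0.1,0],[0.011,-0.1,0],[0.011,-0.1,0],[0.011,-0.1,0],[0.011,-0.1,0],[0.011,-0.1,0],[0.011,-0.1,0],[0.011,-0.1,0],[0.006,-0.07,0.04],[0,0,0]],"dr":[[0,0,0],[0,0,0],[0,0,0],[0,0,0],[0,0,0],[0,0,0],[0,0,0],[0,0,0],[0,0,0],[0,0,0]],"claw":[0.1,0.1,0.1,0.1,0.1,0.1,0.1,0.1,0.1,0.1]}';python3 -m pendant '{"slide":[[0,0,0],[0,0,0]],"dr":[[0,0,0],[0,0,0]],"claw":[0.1,0.1]}'; python3 go.py .6206 -.2662 .036 0
```

```text
clock: 10.0
position: [0.6164, -0.2671, 0.123]
ee_rot: [-0.008, -3.139, 0.003]
force: [-1.1, 0.3, 0.2]
width: 0.376
gripper_force: 15.0
clock: 10.2
position: [0.6193, -0.2612, 0.1244]
ee_rot: [-0.002, 3.141, 0.002]
force: [-0.3, 0.7, 0.5]
width: 0.373
gripper_force: 15.0
pos [ 0.6193 -0.2612  0.1244] t 10.2 w 0.373 slide now [-0.004 -0.017  0.295] slide after turn [-0.004 -0.017  0.295] dr [0.01 0.   0.01]
```

```bash
python3 -m pendant '{"slide":[[-0.004,-0.014,0],[0,0,0.1],[0,0,0.1],[0,0,0.05],[0,0,0.03],[0,0,0.01],[0,0,0.006],[0,0,0.004],[0,0,0]],"dr":[[0,0,0],[0,0,0],[0,0,0],[0,0,0],[0,0,0],[0,0,0],[0,0,0],[0,0,0],[0,0,0]],"claw":[0.1,0.1,0.1,0.1,0.1,0.1,0.1,0.1,0.1]}'; python3 go.py .6206 -.2662 .034 0
```

```text
clock: 11.1
position: [0.6213, -0.2675, 0.0372]
ee_rot: [-0.0, 3.139, -0.001]
force: [-3.0, 1.8, 11.1]
width: 0.372
gripper_force: 15.0
pos [ 0.6213 -0.2675  0.0372] t 11.1 w 0.372 slide now [0.002 0.004 0.011] slide after turn [0.002 0.004 0.011] dr [-0.01  0.03  0.  ]
```

```bash
python3 -m pendant '{"slide":[[0,0,0]],"dr":[[0,0,0]],"claw":[0.1]}';python3 - <<'E'
from h import *
im2=snap("scene","s5")
cv2.imwrite("pics/v5.png",cv2.resize(im2[180:300,90:230,::-1],(700,600)))
E
```

```text
clock: 11.2
position: [0.6213, -0.2675, 0.0372]
ee_rot: [-0.0, 3.139, -0.001]
force: [-2.3, 1.2, 10.4]
width: 0.372
gripper_force: 15.0
```

View pics/v5.png

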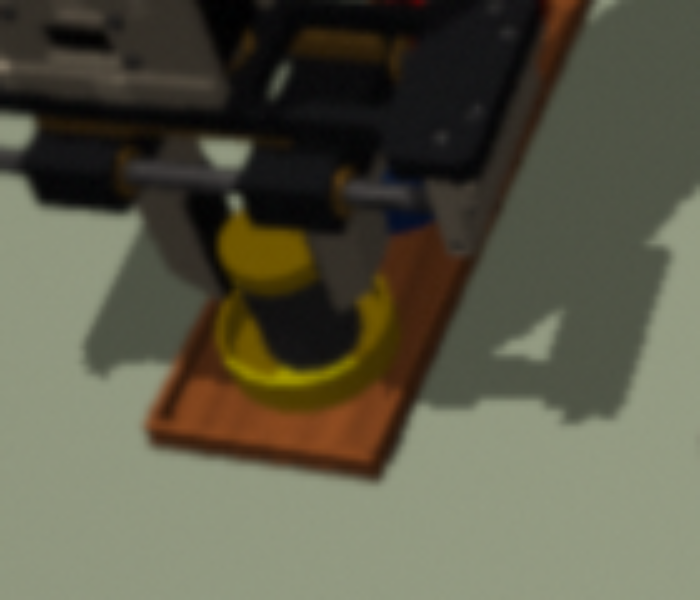

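The yellow can is inside its cup, so release.

```bash
python3 -m pendant '{"slide":[[0,0,-0.005],[0,0,0],[0,0,0],[0,0,-0.08],[0,0,-0.12],[0,0,-0.14],[0,0,-0.04],[0,0,0],[0,0,0]],"dr":[[0,0,0],[0,0,0],[0,0,0],[0,0,0],[0,0,0],[0,0,0],[0,0,0],[0,0,0],[0,0,0]],"claw":[0.6,0.7,0.7,0.7,0.7,0.7,0.7,0.7,0.7]}'; python3 go.py .5355 .096 .15 0
```

```text
clock: 12.15
position: [0.6197, -0.2664, 0.149]
ee_rot: [0.001, -3.141, -0.001]
force: [0.2, -0.0, -0.3]
width: 0.7
gripper_force: 0.0
pos [ 0.6197 -0.2664  0.149 ] t 12.15 w 0.7 slide now [ 0.28   1.208 -0.002] slide after turn [ 0.281  1.208 -0.003] dr [ 0.01 -0.01  0.  ]
```

```bash
python3 -m pendant '{"slide":[[0.028,0.121,0],[0.028,0.121,0],[0.028,0.121,0],[0.028,0.121,0],[0.028,0.121,0],[0.028,0.121,0],[0.028,0.121,0],[0.028,0.121,0],[0.028,0.121,0],[0.028,0.119,0]],"dr":[[0,0,0],[0,0,0],[0,0,0],[0,0,0],[0,0,0],[0,0,0],[0,0,0],[0,0,0],[0,0,0],[0,0,0]],"claw":[0.7,0.7,0.7,0.7,0.7,0.7,0.7,0.7,0.7,0.7]}';python3 -m pendant '{"slide":[[0,0,0],[0,0,0],[0,0,0],[0,0,0]],"dr":[[0,0,0],[0,0,0],[0,0,0],[0,0,0]],"claw":[0.7,0.7,0.7,0.7]}'; python3 go.py .5355 .096 .026 0;python3 - <<'E'
from h import *
im=snap("top","t6");im2=snap("scene","s6")
cv2.imwrite("pics/v6.png",np.hstack([cv2.resize(im[190:340,400:500,::-1],(400,600)),cv2.resize(im2[150:300,110:210,::-1],(400,600))]))
E
```

```text
clock: 13.15
position: [0.5342, 0.0969, 0.1482]
ee_rot: [0.001, -3.139, 0.002]
force: [1.0, -0.3, 0.8]
width: 0.702
gripper_force: 0.0
clock: 13.55
position: [0.536, 0.0939, 0.1495]
ee_rot: [-0.003, -3.141, 0.001]
force: [0.9, -0.4, 0.2]
width: 0.7
gripper_force: 0.0
pos [0.536  0.0939 0.1495] t 13.55 w 0.7 slide now [0.002 0.007 0.412] slide after turn [0.002 0.007 0.412] dr [-0.01 -0.01 -0.02]
```

View pics/v6.png

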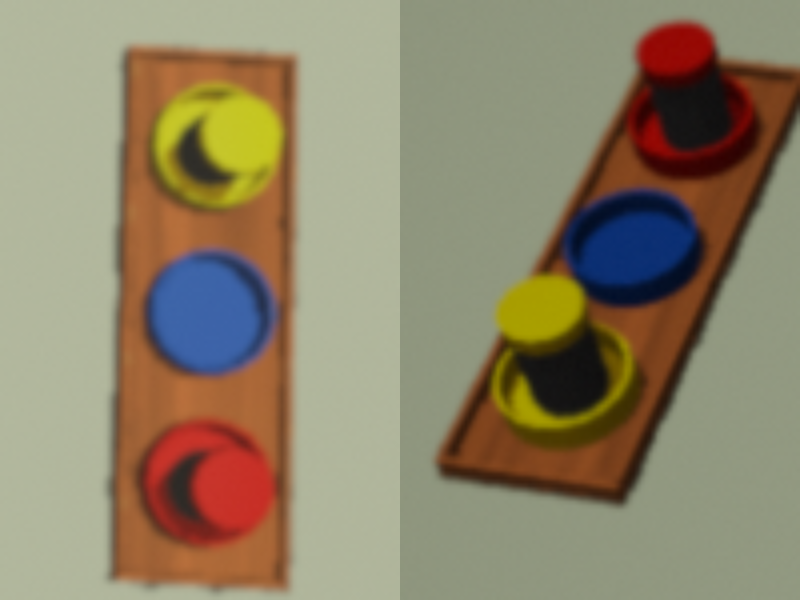

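Red and yellow both stand upright in their own cups. Now blue.

```bash
python3 -m pendant '{"slide":[[0.002,0.007,0.05],[0,0,0.1],[0,0,0.12],[0,0,0.09],[0,0,0.052],[0,0,0],[0,0,0],[0,0,0]],"dr":[[0,0,0],[0,0,0],[0,0,0],[0,0,0],[0,0,0],[0,0,0],[0,0,0],[0,0,0]],"claw":[0.7,0.7,0.7,0.7,0.7,0.7,0.7,0.7]}'; python3 -m pendant '{"slide":[[0,0,0],[0,0,0],[0,0,0],[0,0,0],[0,0,0],[0,0,0],[0,0,-0.1],[0,0,-0.12],[0,0,-0.14],[0,0,0]],"dr":[[0,0,0],[0,0,0],[0,0,0],[0,0,0],[0,0,0],[0,0,0],[0,0,0],[0,0,0],[0,0,0],[0,0,0]],"claw":[0.1,0.1,0.1,0.1,0.1,0.1,0.1,0.1,0.1,0.1]}'; python3 go.py .5427 -.2621 .13 0
```

```text
clock: 14.45
position: [0.5363, 0.0975, 0.0274]
ee_rot: [0.001, 3.14, 0.001]
force: [0.8, -1.0, -0.5]
width: 0.7
gripper_force: 0.0
clock: 15.45
position: [0.5385, 0.0979, 0.1391]
ee_rot: [0.0, 3.134, 0.004]
force: [0.2, -0.6, -0.8]
width: 0.374
gripper_force: 15.0
pos [0.5385 0.0979 0.1391] t 15.45 w 0.374 slide now [-0.014 -1.2    0.028] slide after turn [-0.014 -1.2    0.03 ] dr [ 0.02  0.06 -0.  ]
```

```bash
python3 -m pendant '{"slide":[[-0.001,-0.12,0],[-0.001,-0.12,0],[-0.001,-0.12,0],[-0.001,-0.12,0],[-0.001,-0.12,0],[-0.001,-0.12,0],[-0.001,-0.12,0],[-0.001,-0.12,0],[-0.001,-0.12,0],[0,-0.12,0]],"dr":[[0,0,0],[0,0,0],[0,0,0],[0,0,0],[0,0,0],[0,0,0],[0,0,0],[0,0,0],[0,0,0],[0,0,0]],"claw":[0.1,0.1,0.1,0.1,0.1,0.1,0.1,0.1,0.1,0.1]}';python3 -m pendant '{"slide":[[0,0,0],[0,0,0],[0,0,0],[0,0,0]],"dr":[[0,0,0],[0,0,0],[0,0,0],[0,0,0]],"claw":[0.1,0.1,0.1,0.1]}'; python3 go.py .5427 -.2621 .036 0
```

```text
clock: 16.45
position: [0.5377, -0.2636, 0.1336]
ee_rot: [0.0, -3.141, -0.001]
force: [-0.2, 0.7, -0.7]
width: 0.37
gripper_force: 15.0
clock: 16.85
position: [0.5384, -0.2607, 0.134]
ee_rot: [0.004, -3.141, -0.002]
force: [-0.1, 0.5, -0.5]
width: 0.375
gripper_force: 15.0
pos [ 0.5384 -0.2607  0.134 ] t 16.85 w 0.375 slide now [-0.014 -0.005  0.327] slide after turn [-0.014 -0.005  0.327] dr [ 0.01 -0.    0.02]
```

```bash
python3 -m pendant '{"slide":[[-0.008,-0.004,0],[0,0,0.1],[0,0,0.1],[0,0,0.06],[0,0,0.04],[0,0,0.02],[0,0,0.008],[0,0,0.004],[0,0,0]],"dr":[[0,0,0],[0,0,0],[0,0,0],[0,0,0],[0,0,0],[0,0,0],[0,0,0],[0,0,0],[0,0,0]],"claw":[0.1,0.1,0.1,0.1,0.1,0.1,0.1,0.1,0.1]}'; python3 go.py .5427 -.2621 .034 0
```

```text
clock: 17.75
position: [0.541, -0.2638, 0.0354]
ee_rot: [-0.0, 3.14, -0.001]
force: [0.3, 0.3, 0.3]
width: 0.374
gripper_force: 15.0
pos [ 0.541  -0.2638  0.0354] t 17.75 w 0.374 slide now [-0.006  0.006  0.005] slide after turn [-0.006  0.006  0.005] dr [-0.    0.01  0.  ]
```

```bash
python3 -m pendant '{"slide":[[0,0.004,0.005],[0,0,0.004],[0,0,0]],"dr":[[0,0,0],[0,0,0],[0,0,0]],"claw":[0.1,0.1,0.1]}';  python3 -m pendant '{"slide":[[0,0,0],[0,0,0],[0,0,0],[0,0,-0.08],[0,0,-0.12],[0,0,-0.14],[0,0,-0.04],[0,0,0],[0,0,0]],"dr":[[0,0,0],[0,0,0],[0,0,0],[0,0,0],[0,0,0],[0,0,0],[0,0,0],[0,0,0],[0,0,0]],"claw":[0.6,0.7,0.7,0.7,0.7,0.7,0.7,0.7,0.7]}'; python3 go.py .543 .239 .15 0
```

```text
clock: 18.05
position: [0.5413, -0.2629, 0.0333]
ee_rot: [0.0, 3.14, -0.001]
force: [-1.7, 0.3, 8.9]
width: 0.375
gripper_force: 15.0
clock: 18.95
position: [0.5401, -0.2619, 0.1452]
ee_rot: [0.001, -3.141, -0.001]
force: [0.2, -0.5, -1.0]
width: 0.699
gripper_force: 0.0
pos [ 0.5401 -0.2619  0.1452] t 18.95 w 0.699 slide now [-0.01   1.67  -0.015] slide after turn [-0.01   1.67  -0.016] dr [ 0.01 -0.01  0.  ]
```

Now to the button, gripper closed.

```bash
python3 -m pendant '{"slide":[[0,0.12,-0.02],[-0.001,0.13,0],[-0.001,0.13,0],[-0.001,0.13,0],[-0.001,0.13,0],[-0.001,0.13,0],[-0.001,0.13,0],[-0.001,0.13,0],[-0.001,0.13,0],[-0.001,0.13,0]],"dr":[[0,0,0],[0,0,0],[0,0,0],[0,0,0],[0,0,0],[0,0,0],[0,0,0],[0,0,0],[0,0,0],[0,0,0]],"claw":[0,0,0,0,0,0,0,0,0,0]}';python3 -m pendant '{"slide":[[0,0.13,0],[-0.001,0.13,0],[0,0.12,0],[0,0,0],[0,0,0],[0,0,0],[0,0,0]],"dr":[[0,0,0],[0,0,0],[0,0,0],[0,0,0],[0,0,0],[0,0,0],[0,0,0]],"claw":[0,0,0,0,0,0,0]}'; python3 go.py .543 .239 .085 0
python3 - <<'E'
from h import *
im=snap("top","t7");im2=snap("scene","s7")
cv2.imwrite("pics/v7.png",np.hstack([cv2.resize(im[190:340,400:500,::-1],(400,600)),cv2.resize(im2[120:270,420:520,::-1],(400,600))]))
E
```

```text
clock: 19.95
position: [0.5418, 0.1261, 0.1502]
ee_rot: [0.0, -3.139, 0.002]
force: [0.6, 0.3, 0.2]
width: 0.007
gripper_force: 0.0
clock: 20.65
position: [0.5435, 0.2369, 0.1515]
ee_rot: [-0.003, -3.141, 0.002]
force: [-0.1, 0.4, -0.4]
width: 0.006
gripper_force: 0.0
pos [0.5435 0.2369 0.1515] t 20.65 w 0.006 slide now [0.001 0.007 0.222] slide after turn [0.002 0.007 0.222] dr [-0.01 -0.01 -0.02]
```

View pics/v7.png

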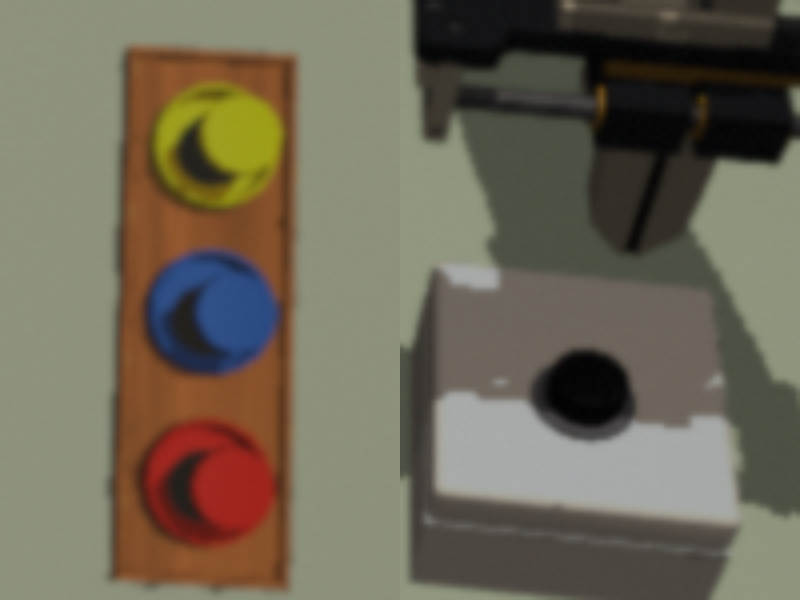

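All three cans stand in their cups; the closed fingers hang above the button. Press.

```bash
python3 -m pendant '{"slide":[[0.003,0.005,0.1],[0,0,0.08],[0,0,0.05],[0,0,0.02],[0,0,0.02],[0,0,0.015],[0,0,0]],"dr":[[0,0,0],[0,0,0],[0,0,0],[0,0,0],[0,0,0],[0,0,0],[0,0,0]],"claw":[0,0,0,0,0,0,0]}'
python3 -m pendant '{"slide":[[0,0,0.008],[0,0,0]],"dr":[[0,0,0],[0,0,0]],"claw":[0,0]}'
```

```text
clock: 21.45
position: [0.5428, 0.24, 0.0666]
ee_rot: [0.0, 3.141, 0.0]
force: [1.1, -0.1, -0.2]
width: 0.005
gripper_force: 0.0
clock: 21.65
position: [0.5429, 0.2404, 0.0644]
ee_rot: [-0.0, 3.141, 0.001]
force: [0.0, 0.6, 0.3]
width: 0.009
gripper_force: 0.0
```

```bash
python3 -m pendant '{"slide":[[0,0,0.01],[0,0,0]],"dr":[[0,0,0],[0,0,0]],"claw":[0,0]}'; python3 -m pendant '{"slide":[[0,0,-0.1],[0,0,-0.14],[0,0,-0.08],[0,0,0],[0,0,0]],"dr":[[0,0,0],[0,0,0],[0,0,0],[0,0,0],[0,0,0]],"claw":[0,0,0.3,0.6,0.6]}'; python3 go.py .451 .0105 .12 0
python3 - <<'E'
from h import *
im=snap("top","t8");im2=snap("scene","s8")
cv2.imwrite("pics/v8.png",np.hstack([cv2.resize(im[220:370,110:230,::-1],(400,500)),cv2.resize(im2[120:270,410:530,::-1],(400,500))]))
E
```

```text
clock: 21.85
position: [0.5434, 0.2405, 0.0632]
ee_rot: [0.0, 3.14, 0.003]
force: [-5.0, -2.3, 21.1]
width: 0.005
gripper_force: 10.4
clock: 22.35
position: [0.5427, 0.2404, 0.1575]
ee_rot: [-0.001, 3.141, 0.001]
force: [-0.0, -0.6, 0.7]
width: 0.22
gripper_force: 0.0
pos [0.5427 0.2404 0.1575] t 22.35 w 0.22 slide now [ 0.306 -0.766  0.124] slide after turn [ 0.306 -0.766  0.125] dr [0.01 0.01 0.  ]
```

View pics/v8.png

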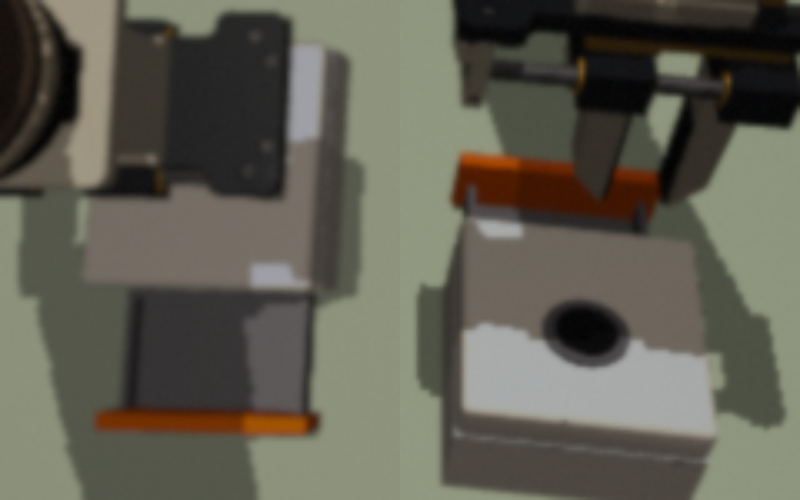

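Drawer is out (front at about (172,345) in top). Fetch the lid.

```bash
python3 - <<'E'
from h import *
f=lambda u,v,z:px("top",110+u*.3,220+v*.3,z)[:2].round(4)
print("front",f(97,418,.036),f(316,420,.036),"pocket back",f(140,292,.02),f(310,294,.02), "front-in",f(140,408,.036),f(305,410,.036))
E
python3 -m pendant '{"slide":[[0.044,-0.11,0],[0.044,-0.11,0],[0.044,-0.11,0],[0.044,-0.11,0],[0.044,-0.11,0],[0.044,-0.11,0],[0.043,-0.106,0.1],[0,0,0.08],[0,0,0],[0,0,0]],"dr":[[0,0,0],[0,0,0],[0,0,0],[0,0,0],[0,0,0],[0,0,0],[0,0,0],[0,0,0],[0,0,0],[0,0,0]],"claw":[0.65,0.65,0.65,0.65,0.65,0.65,0.65,0.65,0.65,0.65]}';python3 -m pendant '{"slide":[[0,0,0],[0,0,0]],"dr":[[0,0,0],[0,0,0]],"claw":[0.65,0.65]}'; python3 go.py .450 .0105 .004 0
```

```text
front [0.3987 0.2973] [0.3987 0.182 ] pocket back [0.4643 0.2844] [0.4642 0.1922] front-in [0.404 0.275] [0.4038 0.188 ]
clock: 23.45
position: [0.4502, 0.0105, 0.1028]
ee_rot: [0.0, -3.14, 0.001]
force: [-0.2, -0.5, 0.7]
width: 0.654
gripper_force: 0.0
clock: 23.65
position: [0.4514, 0.011, 0.1039]
ee_rot: [-0.002, 3.14, 0.001]
force: [-0.4, 0.0, -0.5]
width: 0.651
gripper_force: 0.0
pos [0.4514 0.011  0.1039] t 23.65 w 0.651 slide now [ 0.005 -0.002  0.333] slide after turn [ 0.005 -0.002  0.333] dr [0.   0.01 0.01]
```

```bash
python3 -m pendant '{"slide":[[0,0,0.1],[0,0,0.1],[0,0,0.07],[0,0,0.04],[0,0,0.016],[0,0,0],[0,0,0]],"dr":[[0,0,0],[0,0,0],[0,0,0],[0,0,0],[0,0,0],[0,0,0],[0,0,0]],"claw":[0.65,0.65,0.65,0.65,0.65,0.65,0.65]}'; python3 go.py .450 .0105 .003 0
```

```text
clock: 24.35
position: [0.4512, 0.0104, 0.0061]
ee_rot: [-0.0, 3.14, 0.001]
force: [-0.3, 0.2, -0.2]
width: 0.649
gripper_force: 0.0
pos [0.4512 0.0104 0.0061] t 24.35 w 0.649 slide now [0.004 0.    0.01 ] slide after turn [0.004 0.    0.01 ] dr [0.   0.01 0.  ]
```

```bash
python3 -m pendant '{"slide":[[0,0,0.009],[0,0,0],[0,0,0],[0,0,0],[0,0,0],[0,0,0]],"dr":[[0,0,0],[0,0,0],[0,0,0],[0,0,0],[0,0,0],[0,0,0]],"claw":[0.65,0.1,0.1,0.1,0.1,0.1]}' 10;python3 -m pendant '{"slide":[[0,0,-0.08],[0,0,-0.12],[0,0,-0.12],[0,0,-0.06],[0,0,0]],"dr":[[0,0,0],[0,0,0],[0,0,0],[0,0,0],[0,0,0]],"claw":[0.1,0.1,0.1,0.1,0.1]}'; python3 go.py .434 .239 .11 0
```

```text
clock: 24.95
position: [0.4506, 0.0103, 0.0027]
ee_rot: [-0.0, 3.141, 0.0]
force: [0.1, 0.6, 2.3]
width: 0.384
gripper_force: 10.0
clock: 25.45
position: [0.4521, 0.0105, 0.1188]
ee_rot: [-0.0, 3.137, 0.002]
force: [0.2, -0.1, -0.8]
width: 0.381
gripper_force: 10.0
pos [0.4521 0.0105 0.1188] t 25.45 w 0.381 slide now [0.06  0.761 0.03 ] slide after turn [0.06  0.762 0.029] dr [0.01 0.04 0.  ]
```

```bash
python3 -m pendant '{"slide":[[0.009,0.11,0],[0.009,0.11,0],[0.009,0.11,0],[0.009,0.11,0],[0.009,0.11,0],[0.009,0.11,0],[0.008,0.1,0],[0,0,0],[0,0,0],[0,0,0]],"dr":[[0,0,0],[0,0,0],[0,0,0],[0,0,0],[0,0,0],[0,0,0],[0,0,0],[0,0,0],[0,0,0],[0,0,0]],"claw":[0.1,0.1,0.1,0.1,0.1,0.1,0.1,0.1,0.1,0.1]}'; python3 go.py .433 .239 .012 0
```

```text
clock: 26.45
position: [0.4317, 0.2369, 0.116]
ee_rot: [-0.002, -3.141, 0.002]
force: [-0.1, -0.3, -0.0]
width: 0.384
gripper_force: 10.0
pos [0.4317 0.2369 0.116 ] t 26.45 w 0.384 slide now [-0.005  0.007  0.347] slide after turn [-0.004  0.007  0.347] dr [-0.01 -0.01 -0.01]
```

```bash
python3 -m pendant '{"slide":[[-0.002,0.006,0.1],[0,0,0.1],[0,0,0.07],[0,0,0.04],[0,0,0.02],[0,0,0.01],[0,0,0],[0,0,0]],"dr":[[0,0,0],[0,0,0],[0,0,0],[0,0,0],[0,0,0],[0,0,0],[0,0,0],[0,0,0]],"claw":[0.1,0.1,0.1,0.1,0.1,0.1,0.1,0.1]}'; python3 go.py .433 .239 .010 0
```

```text
clock: 27.25
position: [0.433, 0.2403, 0.0154]
ee_rot: [-0.0, 3.141, 0.001]
force: [-0.1, 0.1, -0.3]
width: 0.387
gripper_force: 10.0
pos [0.433  0.2403 0.0154] t 27.25 w 0.387 slide now [-0.    -0.004  0.018] slide after turn [-0.    -0.004  0.018] dr [0.01 0.01 0.  ]
```

Lower 5 mm more, release with a small opening (fingers must stay inside the 90 mm pocket), and rise.

```bash
python3 -m pendant '{"slide":[[0,0,0.01],[0,0,0.008],[0,0,0],[0,0,0],[0,0,0],[0,0,0]],"dr":[[0,0,0],[0,0,0],[0,0,0],[0,0,0],[0,0,0],[0,0,0]],"claw":[0.1,0.1,0.1,0.46,0.46,0.46]}'; python3 -m pendant '{"slide":[[0,0,-0.06],[0,0,-0.12],[0,0,-0.12],[0,0,-0.1],[0.15,0,0],[0.15,0,0],[0.05,0,0],[0,0,0],[0,0,0]],"dr":[[0,0,0],[0,0,0],[0,0,0],[0,0,0],[0,0,0],[0,0,0],[0,0,0],[0,0,0],[0,0,0]],"claw":[0.46,0.46,0.46,0.46,0,0,0,0,0]}'; python3 go.py .365 .239 .018 0
python3 - <<'E'
from h import *
im=snap("top","t9");im2=snap("scene","s9")
cv2.imwrite("pics/v9.png",np.hstack([cv2.resize(im[220:370,110:230,::-1],(400,500)),cv2.resize(im2[120:270,410:530,::-1],(400,500))]))
E
```

```text
clock: 27.85
position: [0.4325, 0.2401, 0.0093]
ee_rot: [-0.0, 3.142, 0.0]
force: [0.5, -0.9, -0.3]
width: 0.46
gripper_force: 0.0
clock: 28.75
position: [0.3281, 0.2405, 0.1296]
ee_rot: [-0.001, 3.141, 0.002]
force: [0.4, 0.4, 0.1]
width: 0.075
gripper_force: 0.0
pos [0.3281 0.2405 0.1296] t 28.75 w 0.075 slide now [-0.123 -0.005  0.372] slide after turn [-0.123 -0.005  0.372] dr [0.01 0.01 0.01]
```

View pics/v9.png

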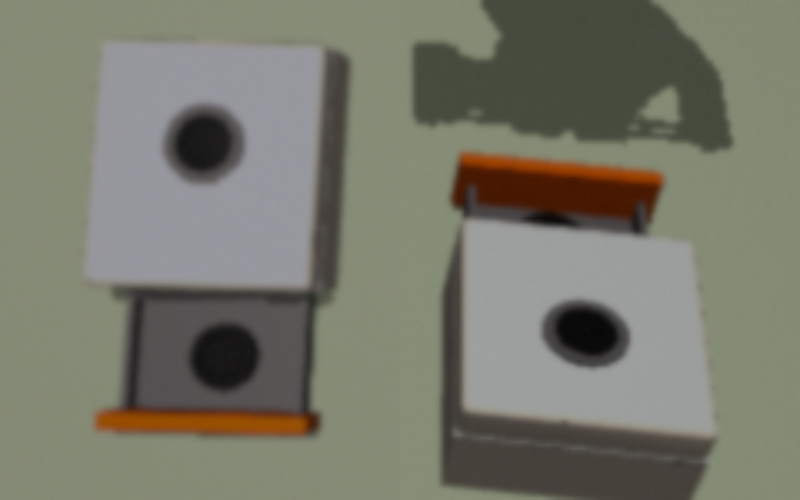

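The lid lies flat mid-pocket. Go down in front of the drawer and push.

```bash
python3 -m pendant '{"slide":[[-0.07,-0.005,0.1],[0,0,0.12],[0,0,0.1],[0,0,0.04],[0,0,0],[0,0,0],[0,0,0]],"dr":[[0,0,0],[0,0,0],[0,0,0],[0,0,0],[0,0,0],[0,0,0],[0,0,0]],"claw":[0,0,0,0,0,0,0]}'; python3 -m pendant '{"slide":[[-0.05,0,0],[-0.05,0,0],[-0.05,0,0],[-0.05,0,0],[-0.05,0,0],[-0.03,0,0],[0,0,0]],"dr":[[0,0,0],[0,0,0],[0,0,0],[0,0,0],[0,0,0],[0,0,0],[0,0,0]],"claw":[0,0,0,0,0,0,0]}'; python3 go.py .45 .239 .02 0
```

```text
clock: 29.55
position: [0.3495, 0.2389, 0.0219]
ee_rot: [0.001, 3.14, 0.001]
force: [-1.1, -0.2, -0.3]
width: 0.008
gripper_force: 0.0
clock: 30.25
position: [0.4347, 0.2384, 0.0214]
ee_rot: [0.002, 3.14, 0.001]
force: [0.2, -0.9, 0.4]
width: 0.008
gripper_force: 0.0
pos [0.4347 0.2384 0.0214] t 30.25 w 0.008 slide now [-0.051  0.002  0.005] slide after turn [-0.051  0.002  0.005] dr [ 0.    0.01 -0.01]
```

```bash
python3 -m pendant '{"slide":[[-0.02,0,0],[-0.02,0,0],[0,0,0],[0,0,0]],"dr":[[0,0,0],[0,0,0],[0,0,0],[0,0,0]],"claw":[0,0,0,0]}';  python3 -m pendant '{"slide":[[-0.012,0,0],[0,0,0],[0,0,0]],"dr":[[0,0,0],[0,0,0],[0,0,0]],"claw":[0,0,0]}'
```

```text
clock: 30.65
position: [0.4444, 0.2387, 0.0213]
ee_rot: [-0.0, 3.142, 0.0]
force: [-0.1, 0.1, 0.9]
width: 0.008
gripper_force: 0.0
clock: 30.95
position: [0.4475, 0.2387, 0.0211]
ee_rot: [0.001, -3.141, 0.0]
force: [-3.0, 0.3, -0.2]
width: 0.004
gripper_force: 1.2
```

```bash
python3 -m pendant '{"slide":[[-0.01,0,0],[-0.005,0,0],[0,0,0]],"dr":[[0,0,0],[0,0,0],[0,0,0]],"claw":[0,0,0]}'; python3 -m pendant '{"slide":[[-0.01,0,0],[0,0,0]],"dr":[[0,0,0],[0,0,0]],"claw":[0,0]}'
```

```text
clock: 31.25
position: [0.4477, 0.2385, 0.0207]
ee_rot: [0.003, -3.133, 0.002]
force: [-16.3, 1.4, 11.6]
width: 0.001
gripper_force: 8.0
clock: 31.45
position: [0.4478, 0.2384, 0.0204]
ee_rot: [0.004, -3.128, 0.003]
force: [-23.8, 1.2, 19.3]
width: 0.004
gripper_force: 12.3
```

Hard stop at x = 0.4478: the drawer is shut. Back off and check.

```bash
python3 -m pendant '{"slide":[[0.05,0,0],[0.1,0,0],[0.15,0,-0.05],[0.05,0,-0.15],[0,0,-0.15],[0,0,-0.1],[0,0,0],[0,0,0]],"dr":[[0,0,0],[0,0,0],[0,0,0],[0,0,0],[0,0,0],[0,0,0],[0,0,0],[0,0,0]],"claw":[0,0,0,0,0,0,0,0]}'
python3 - <<'E'
from h import *
im=snap("top","t10")
cv2.imwrite("pics/v10.png",cv2.resize(im[190:370,110:500,::-1],(800,370),interpolation=cv2.INTER_CUBIC))
E
```

```text
clock: 32.25
position: [0.351, 0.2392, 0.1568]
ee_rot: [-0.001, 3.14, 0.003]
force: [-0.5, 0.3, -0.6]
width: 0.004
gripper_force: 0.0
```

View pics/v10.png

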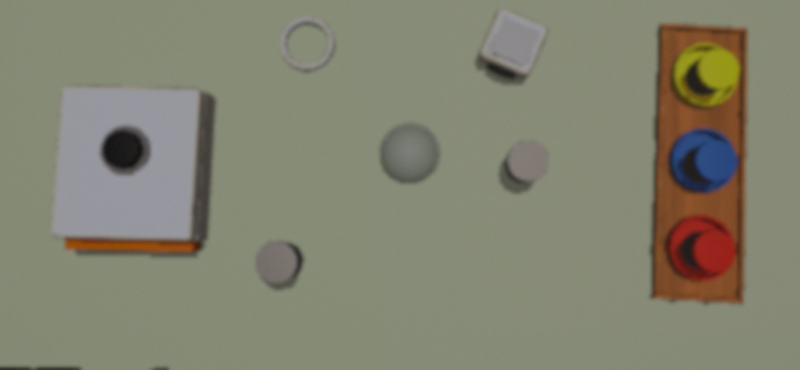

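The drawer is shut as at the start (orange edge at about (174,309) in the top image), the three cans stand in their own cups, and both grey-lidded cans are where they were.

```bash
python3 -c "
from cell import arm
print(arm.sign_off())"
```

```text
the job is handed in; nothing more can be done
None
```

The job is handed in: the red, yellow and blue cans stand in their own cups, the black lid is in the shut drawer, and the grey-lidded cans were not moved, all at about 32 s on the robot's clock.

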